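Pack the culture flask and lock the transport box

ROBOT

A 6-joint arm with a two-finger parallel gripper is mounted at the origin on the work surface. World frame = base frame: x ahead of the robot, y to its left, z up, the work surface at z = 0. Lengths are in m, angles in rad, forces in N, time in s.
With the tool pointing down it reaches from about 0.3 to 0.95 m from the base axis. Payload 3.1 kg.
Tool frame: the origin (TCP) lies where the fingers leave the gripper's body, on its centre line; the fingertips stand 73 mm ahead of it and the grasp point (between the pads) lies 54 mm ahead of it; z points along the fingers, y is the line along which they close (so a half turn about z gives the same grasp; the last joint's range is limited). The gripper opens to 85 mm and grips with 20 to 120 N. Pads are 22 mm wide; open, the fingers measure 114 mm over their backs; the gripper's body (76 mm by 85 mm) begins 54 mm behind the grasp point. The pads swing forward as they close: fully open they stand 13 mm farther back than shut.
Start: joints at [1.031, 0.308, 1.634, -0, 1.2, -0.07], TCP at [0.283, 0.557, 0.304] pointing down, gripper open.
Joint ranges: [-3.06, 3.06], [-0.79, 1.96], [0.05, 2.63], [-1.19, 4.34], [0.05, 2.64], [-2.94, 2.94]. Speed limits (rad/s): [2.79, 2.79, 3.14, 3.14, 3.14, 3.14].

INTERFACE

Orientations are given as a rotation vector (axis times angle).
In Python, from workcell import env, optics gives the robot as it stands.
- The arm moves only by the tool apply_moves, never from a script. Its arguments are lists of equal length, an entry for each row: "fingers": the opening, from 0 (shut) to 1 (fully open); "offset": the shift along the world's x, y, z in m, a list of three; "twist": the turn, a rotation vector about the world's x, y, z in degrees, a list of three. In form: {"fingers": [fingers, ...], "offset": [[dx, dy, dz], ...], "twist": [[wx, wy, wz], ...]}. A call has 1 to 12 rows; each row shifts and turns the commanded pose from where the row before left it; what a row does not reach is not made up. A row lasts 1/8 s, in which the tool goes at most 62.5 mm and 10.7 degrees, less where a joint would pass 70% of its speed; a pose out of reach is approached as far as the arm can. A call with a gripper value outside its range is refused whole. The fingers move at their own pace and stop on an object; "newtons" is the grip in N (left out, the last holds). Time passes only in rows, so rows that do not move let the fingers close. It gives the time, the measured TCP pose, the force, the opening and the grip force at its end, in the units of the state.
- env.sense(): the state, without advancing time (a new reading comes with each control period).
- optics.get_image(name): name is "scene" or "top"; returns the picture (400x640x3 uint8, red, green, blue); there is no depth.
- optics.camera_params(name): a dict with "K" (3x3 intrinsics, pixels), "R" (3x3) and "t" (3): a world point X has camera coordinates R X + t. Camera axes: x right, y down, z forward; pixel columns grow to the right and rows downward; lengths in m; the calibration is good to about 2 mm. A picture is of the moment at which its call begins. camera_params takes no time and is no camera call.
- env.finish_job(): hands the job in; it is judged then, once.
The state is a dict: "t": time; "joints": joint angles; "joint_velocities": joint speeds; "joint_torque": joint torques, N m; "tool_pos": TCP position; "ee_rot": TCP orientation; "contact_force": force on the tool from outside, world axes, zero at the start; "moment": the same for the moment, N m; "grip_width": opening from 0.0 (shut) to 1.0 (fully open); "grip_force": force on a finger pad.
Only numpy, scipy, OpenCV 4.12 (cv2) and the standard library are available. Lean on these libraries where they do the work, as an engineer would, in place of code of your own. Each camera call takes 0.05 s, during which the arm holds its last target. There are 200 camera calls.

TASK

Take the blue-capped culture flask out of the rack, lay it flat in the open transport box without dropping it, put the lid on the box, and then flip its four blue side clips down until each lies flush against the side of the box. Leave the orange-capped flask in its rack, and the rest of the bench as it is.

Things in the scene. Friction and masses are not known exactly. Their poses are not given: they have to be found in the camera images.
- flask: flask to pack: rigid, closed, frosted, BLUE screw cap, 0.10 to 0.20 kg; starts upright, cap up, in one of the rack's two pockets. Origin: centre of its foot; z along it from foot to cap, y across its width, x across its thickness. Body 36 (x) by 56 (y) by 88 mm long; shoulder 28 x 40 mm up to z 102; neck 22 mm diameter to z 112; cap to z 134. Lying on a broad face its axis is 18 mm up.
- flask_cap (a point): centre of the blue cap (round, 28 mm diameter, 22 mm long), on the flask's axis, 123 mm from its foot; axes as the flask's. In the rack it is 133 mm above the bench
- flask_orange: an identical flask with an ORANGE cap in the rack's other pocket; it stays there. Origin: centre of its foot
- rack: flask rack, fixed to the bench: white block 66 mm (x) by 166 mm (y), 95 mm high, two tight pockets at y = -41 and +41 mm. Each is 39 x 59 mm (1.5 mm play all round a flask), its floor 10 mm above the bench; flask x lies along rack x, flask width along rack y. Only shoulder, neck and cap stand proud. Origin: centre of its underside
- box: base of the snap-lock transport box: open-topped, pale, long side along its x, 164 x 130 mm outside, 52 mm high, walls 4 mm, inside 156 x 122 mm; grey liner pad whose top is 8 mm above the bench. It stands fast on a thin non-slip mat and does not move. Origin: centre of its underside
- lid: the box's loose frosted lid, 0.25 to 0.36 kg; starts right side up on the bench. Long side along its x. Origin: centre of its skirt's lower edge. Skirt inside 171 x 137 mm (3.5 mm play round the box), outside 177 x 143, 14 mm deep; top plate z 14 to 18. Fully home, the plate lies on the box's rim: the lid's origin is 38 mm above the box's origin, long sides along each other, either way round
- edge_front (a point): middle of the free edge of the front clip (lid's -x side). Every clip is a flat blue flap, 4 mm thick, 30 mm from its hinge to this edge. The hinge lines lie 14 mm above the lid's origin: front and back at x = -91.5 and +91.5 mm (flaps 56 mm wide), left and right at y = +74.5 and -74.5 mm (flaps 70 mm wide)
- edge_back (a point): middle of the free edge of the back clip (on the lid's +x side)
- edge_left (a point): middle of the free edge of the left clip (on the lid's +y side)
- edge_right (a point): middle of the free edge of the right clip (on the lid's -y side)
- clip_front (a joint): angle of the front clip, rad: 0 = flap hanging straight down along the side of the box (closed, its stop), 1.57 = sticking out level, 2.7 = folded up to its upper stop. The hinge is stiff (about 0.035 N m: 1 to 3 N on the flap's outer half) and stays where it is left. Starts up, between 1.9 and 2.35
- clip_back (a joint): angle of the back clip, as clip_front
- clip_left (a joint): angle of the left clip, as clip_front
- clip_right (a joint): angle of the right clip, as clip_front
- timer: bystander, not to be disturbed: white bench timer, 62 x 72 mm, 18 mm high, lying on the bench. Origin: centre of its underside
- pipette: bystander, not to be disturbed: hand pipette lying on the bench, 218 mm long along its x (from -118 to +100 mm), 22 mm wide and high. Origin: on the bench
- tip_box: bystander, not to be disturbed: blue pipette tip box 90 x 125 mm, 90 mm high. Origin: centre of its underside
- tube_rack: bystander, not to be disturbed: yellow tube rack 65 x 210 mm, 61 mm high over its tubes. Origin: centre of its underside
- ethanol: bystander, not to be disturbed: white bottle with red cap, 68 mm diameter, 170 mm high. Origin: centre of its underside
- lid_grip (a point): middle of the blue bridge handle on the lid: a bar along the lid's x, 96 mm long, 14 mm wide in y, from 36 to 48 mm above the lid's origin (this point: 42 mm), on two posts 84 mm apart; gripped across y

How it is judged:
By the outcome, as a careful person would: the job done as asked, in the order asked, and still so for the second after the job is handed in, with the robot touching nothing.
It also fails if it takes over 72 s, if anything falls off the work surface, if the arm or the gripper's body presses on something with over 40 N, if the wrist force passes 120 N, or if a joint passes its speed limit or range.

## Working session

There is one attempt and no reset: what is moved stays moved. The work goes in short steps, Python scripts to look and compute and a tool call to move; the robot and the scene stay as the last step left them, time stands still between calls to the robot, and variables do not carry over. Pictures are saved under pics/ and viewed, at most 10 in all, crops included, and the job is handed in when it is done.

Besides the shell and the picture viewer there is one more tool, called by a JSON object that holds its "fn" and its "kwargs", one argument or row to a line. apply_moves: Moves the arm, as the interface text tells. Its arguments: {"type":"object","properties":{"fingers":{"type":"array","items":{"type":"number"}},"offset":{"type":"array","items":{"type":"array","items":{"type":"number"}}},"twist":{"type":"array","items":{"type":"array","items":{"type":"number"}}},"newtons":{"type":"number"}},"required":["fingers","offset","twist"]}

```bash
mkdir -p pics; ls; python3 - <<'E'
from workcell import env, optics
import cv2
print(env.sense())
for n in("scene","top"):
    im=optics.get_image(n); cv2.imwrite(f"pics/{n}0.png",im[:,:,::-1]); print(n,optics.camera_params(n))
E
```

```text
pics
{'t': 0.0, 'joints': array([ 1.03129448e+00,  3.09005519e-01,  1.63523310e+00,  2.71201569e-05,
        1.19970612e+00, -6.97065499e-02]), 'joint_velocities': array([ 1.07030130e-03, -3.45279711e-04,  1.25735938e-03, -1.61730115e-03,
       -2.13731826e-04,  5.66934378e-05]), 'joint_torque': array([ 6.05521345e-04, -4.15241146e+01, -2.76669645e+01,  1.97801783e-04,
        1.01462789e-02, -1.65299531e-05]), 'tool_pos': array([0.28261349, 0.55669409, 0.3026244 ]), 'ee_rot': array([-0.73102992, -3.05460375,  0.00351186]), 'contact_force': array([-0.28221212, -0.38312794,  0.29718686]), 'moment': array([-0.03318715, -0.01285183, -0.01320094]), 'grip_force': 0.0, 'grip_width': 1.0008879433707158}
scene {'K': array([[478.95410494,   0.        , 314.3316584 ],
       [  0.        , 478.95410494, 204.44181817],
       [  0.        ,   0.        ,   1.        ]]), 'R': array([[-0.87164443,  0.48974447,  0.01965562],
       [ 0.32530288,  0.60803765, -0.7242018 ],
       [-0.36662518, -0.62485243, -0.68930792]]), 't': array([ 0.53831351, -0.10077096,  1.76631912])}
top {'K': array([[443.88545919,   0.        , 316.89484472],
       [  0.        , 443.88545919, 191.38128358],
       [  0.        ,   0.        ,   1.        ]]), 'R': array([[-0.02988194, -0.99923663, -0.02516393],
       [-0.98914871,  0.0331845 , -0.143121  ],
       [ 0.1438468 ,  0.02061413, -0.98938524]]), 't': array([-0.03293291,  0.60113418,  1.46702569])}
```

```bash
python3 -c "
import cv2
for n in('scene','top'):
    im=cv2.imread(f'pics/{n}0.png'); cv2.imwrite(f'pics/{n}0b.png',cv2.resize(im,(800,500),interpolation=cv2.INTER_CUBIC))"
```

```text
(no output)
```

View pics/top0b.png

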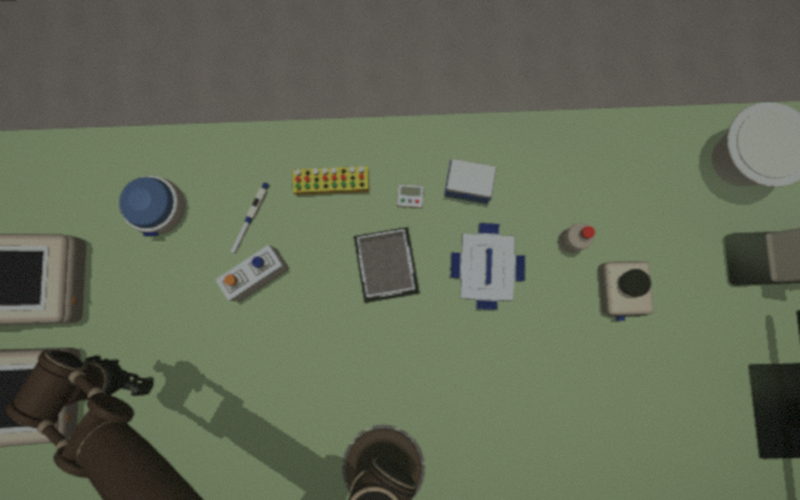

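View pics/scene0b.png

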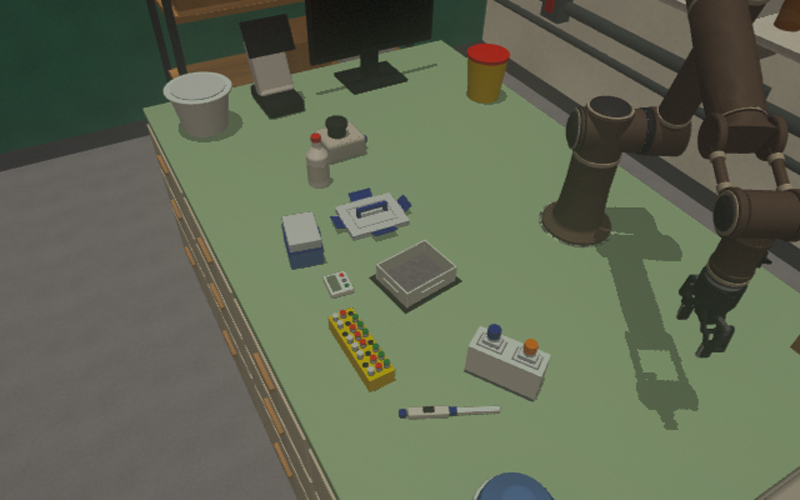

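The top view shows the rack at about (250,273) with the blue cap at (258,262), the box at (386,264) and the lid at (488,267), in the 800 px picture. I'll enlarge it.

```bash
python3 -c "
import cv2,numpy as np
a=cv2.imread('pics/top0.png');b=cv2.imread('pics/scene0.png')
def c(im,x,y,w,h,s): return cv2.resize(cv2.convertScaleAbs(im[y:y+h,x:x+w],alpha=1.3),(w*s,h*s),interpolation=cv2.INTER_CUBIC)
t=c(a,270,175,160,75,5); u=c(a,165,185,80,60,5); v=c(b,250,145,80,60,5)
cv2.imwrite('pics/c1.png',np.vstack([t[:300],np.hstack([u,v])[:300]]))
t=c(a,270,175,160,75,5);cv2.imwrite('pics/c2.png',t)
# centroids of blue/orange
h=cv2.cvtColor(a,cv2.COLOR_BGR2HSV)
for n,lo,hi in(('blue',(105,120,40),(130,255,255)),('or',(5,150,100),(18,255,255))):
  m=cv2.inRange(h,lo,hi); k,l,s,ce=cv2.connectedComponentsWithStats(m)
  print(n,[(s[i].tolist(),ce[i].round(1).tolist()) for i in range(1,k) if s[i][4]>12])
"
```

```text
blue [([384, 179, 14, 7, 80], [390.7, 182.4]), ([116, 186, 10, 2, 13], [121.1, 186.8]), ([390, 200, 3, 26, 44], [390.6, 213.3]), ([362, 203, 5, 19, 91], [364.0, 211.6]), ([414, 205, 5, 19, 87], [416.0, 213.9]), ([202, 206, 8, 7, 37], [205.6, 209.2]), ([382, 241, 14, 6, 58], [389.1, 243.7])]
or [([272, 139, 5, 5, 14], [274.1, 141.3]), ([236, 141, 5, 5, 14], [237.9, 142.6]), ([243, 140, 5, 5, 15], [245.0, 142.1]), ([258, 140, 4, 5, 13], [259.4, 141.8]), ([265, 140, 5, 4, 13], [266.8, 141.5]), ([181, 221, 7, 7, 39], [184.0, 223.6])]
```

View pics/c1.png

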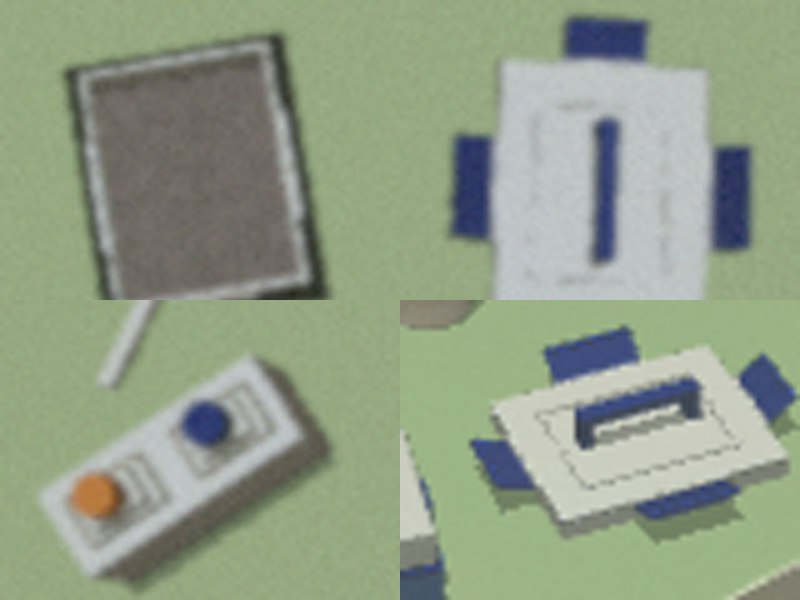

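View pics/c2.png

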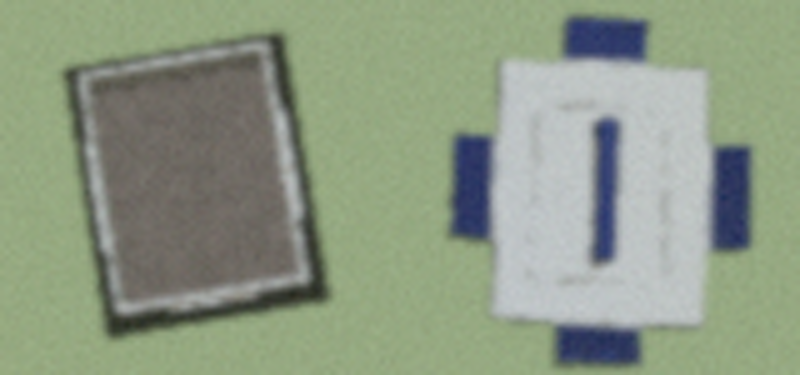

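The enlarged crops give usable corners for the box, lid and rack. One scene crop of the box and rack will let me cross-check the calibration.

```bash
python3 -c "
import cv2,numpy as np
b=cv2.imread('pics/scene0.png')
def c(im,x,y,w,h,s): return cv2.resize(cv2.convertScaleAbs(im[y:y+h,x:x+w],alpha=1.3),(w*s,h*s),interpolation=cv2.INTER_CUBIC)
cv2.imwrite('pics/c3.png',np.hstack([c(b,295,185,80,70,5),c(b,365,250,80,70,5)]))
"
```

```text
(no output)
```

View pics/c3.png

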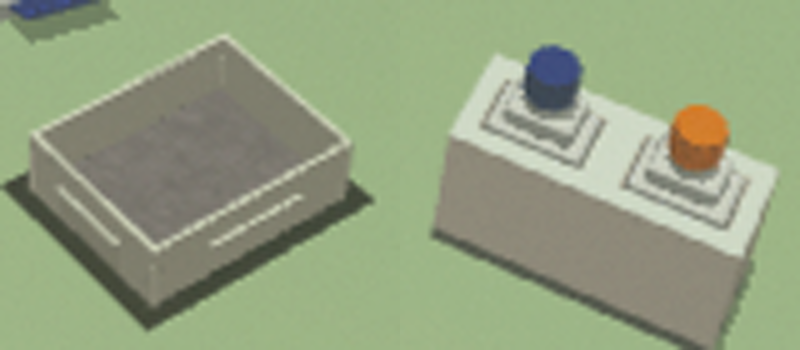

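Box rim corners in this crop are at (30,134), (226,36), (352,147) and (155,249). The rack top corners are at (497,53), (777,170), (742,257) and (450,133). I'll fit the poses from both cameras.

```bash
cat > h.py <<'E'
import numpy as np
from scipy.optimize import least_squares
from workcell import env, optics
P={n:optics.camera_params(n) for n in("scene","top")}
def proj(n,X):
    c=P[n]; q=(c["K"]@(c["R"]@np.atleast_2d(X).T+c["t"][:,None])).T; return q[:,:2]/q[:,2:]
def place(p,L):
    L=np.atleast_2d(L); c,s=np.cos(p[2]),np.sin(p[2])
    return np.c_[p[0]+c*L[:,0]-s*L[:,1],p[1]+s*L[:,0]+c*L[:,1],L[:,2]]
def crop(pts,x,y,s): return (np.array(pts)+.5)/s-.5+[x,y]
def rect(a,b,z): return np.array([[a,b,z],[a,-b,z],[-a,-b,z],[-a,b,z]])  # ++ +- -- -+
def fit(obs,p0):
    f=lambda p:np.concatenate([(proj(n,place(p,L))-q).ravel() for n,L,q in obs])
    r=least_squares(f,p0); return r.x,np.sqrt(np.mean(r.fun**2))
E
python3 - <<'E'
from h import *
np.set_printoptions(precision=4,suppress=True)
B=rect(.082,.065,.052);R=rect(.033,.083,.095);Lp=rect(.0885,.0715,.018)
ob={'box':[("top",B,crop([(77,72),(271,41),(311,283),(115,313)],270,175,5)),("scene",B,crop([(155,249),(30,134),(226,36),(352,147)],295,185,5))],
'lid':[("top",Lp,crop([(499,60),(708,70),(702,325),(492,317)],270,175,5)),("scene",Lp,crop([(163,222),(91,103),(309,47),(388,152)],250,145,5))],
'rack':[("top",R,crop([(40,195),(252,52),(305,130),(95,277)],165,185,5)),("scene",R,crop([(342,257),(50,133),(97,53),(377,170)],365,250,5))]}
for k,o in ob.items():
    p0={'box':(.45,0,.1),'lid':(.45,-.2,0),'rack':(.42,.38,.6)}[k]
    for s in(o[:1],o[1:],o):
        p,e=fit(s,p0); print(k,p,e)
    p_=p
    if k=='rack':
        print('blue',place(p,[0,-.041,.133]),proj('top',place(p,[0,-.041,.142])),'seen 205.6 209.2; orange',proj('top',place(p,[0,.041,.142])),'seen 184 223.6')
    if k=='lid': print('handle',proj('top',place(p,[0,0,.048])),'390.6 213.3')
E
```

```text
box [ 0.5367 -0.0213  0.1288] 0.33698905090913667
box [ 0.5393 -0.019   0.1313] 0.460689066916854
box [ 0.5377 -0.0206  0.13  ] 0.5103832938673488
lid [ 0.5205 -0.2979 -0.0773] 0.18525624014464365
lid [ 0.5225 -0.2969 -0.0768] 0.3855078858810201
lid [ 0.5212 -0.2977 -0.0772] 0.35997129733057137
handle [[390.7969 211.8992]] 390.6 213.3
rack [0.5196 0.3349 0.5823] 0.2117966408264006
rack [0.5197 0.3373 0.5595] 0.3041882098103489
rack [0.5195 0.3362 0.5706] 0.4334692204635707
blue [[0.5417 0.3017 0.133 ]] [[205.4414 208.703 ]] seen 205.6 209.2; orange [[183.6922 223.3208]] seen 184 223.6
```

{"fn": "apply_moves", "kwargs": {
  "fingers": [1, 1, 1, 1, 1, 0.65, 0.65, 0.65, 0.65],
  "newtons": 90,
  "offset": [
    [0.052, -0.0196, 0],
    [0.052, -0.0196, 0],
    [0.052, -0.0196, 0],
    [0.052, -0.0196, 0],
    [0.052, -0.0196, 0],
    [0.052, -0.0196, 0],
    [0.052, -0.0196, 0],
    [0.052, -0.0196, 0],
    [0, 0, 0]
  ],
  "twist": [
    [0, 0, 7.5],
    [0, 0, 7.5],
    [0, 0, 7.5],
    [0, 0, 7.5],
    [0, 0, 7.5],
    [0, 0, 7.5],
    [0, 0, 7.5],
    [0, 0, 7.1],
    [0, 0, 0]
  ]
}}

```text
t: 1.23
tool_pos: [0.7024, 0.3969, 0.3013]
ee_rot: [0.876, -3.016, 0.003]
contact_force: [-0.7, -0.0, -0.2]
grip_width: 0.647
grip_force: 0.0
```

{"fn": "apply_moves", "kwargs": {
  "fingers": [0.65, 0.65, 0.65, 0.65, 0.65, 0.65, 0.65, 0.65, 0.65],
  "offset": [
    [0, 0, 0],
    [0, 0, 0],
    [0, 0, 0],
    [0, 0, 0],
    [0, 0, 0],
    [0, 0, 0],
    [0, 0, 0],
    [0, 0, 0],
    [0, 0, 0]
  ],
  "twist": [
    [-4.4, 6.84, 0],
    [-4.4, 6.84, 0],
    [-4.4, 6.84, 0],
    [-4.4, 6.84, 0],
    [-4.4, 6.84, 0],
    [-4.4, 6.84, 0],
    [-4.4, 6.84, 0],
    [-4.4, 6.84, 0],
    [0, 0, 0]
  ]
}}

```text
t: 2.35
tool_pos: [0.6985, 0.3884, 0.2395]
ee_rot: [0.623, -2.05, 0.367]
contact_force: [-0.1, 0.3, -1.3]
grip_width: 0.651
grip_force: 0.0
```

```bash
cat >> h.py <<'E'
from scipy.spatial.transform import Rotation as Ro
np.set_printoptions(precision=4,suppress=True)
def st(Rt=None,pt=None):
    s=env.sense(); R=Ro.from_rotvec(s["ee_rot"]); M=R.as_matrix()
    print("t",s["t"],"p",s["tool_pos"],"z",M[:,2],"y",M[:,1],"J",s["joints"],"F",s["contact_force"],"M",s["moment"],"g",s["grip_width"],s["grip_force"])
    if Rt is not None: print("twist deg",np.degrees((Ro.from_matrix(Rt)*R.inv()).as_rotvec()))
    if pt is not None: print("offset",np.array(pt)-s["tool_pos"])
def frame(z,y): # tool frame from z dir and closing axis
    z=np.array(z)/np.linalg.norm(z); x=np.cross(y,z); x/=np.linalg.norm(x); return np.c_[x,np.cross(z,x),z]
E
python3 - <<'E'
from h import *
n=np.array([np.cos(.571),np.sin(.571),0]);f=np.array([-n[1],n[0],0]);a=np.radians(25)
d=-np.cos(a)*n-np.sin(a)*np.array([0,0,1]); cap=np.array([.5415,.302,.133])
st(frame(d,f),cap-.15*d)
E
```

```text
t 2.35 p [0.6985 0.3884 0.2395] z [-0.7008 -0.4855 -0.5227] y [-0.5624  0.8267 -0.0138] J [ 0.4846  1.4512  0.0589 -0.2158  2.6392 -1.808 ] F [-0.1396  0.2921 -1.2948] M [ 0.2148 -0.3215 -0.0144] g 0.651388885786573 0.0
twist deg [-2.9359  5.869  -1.556 ]
offset [-0.0426 -0.0129 -0.0431]
```

{"fn": "apply_moves", "kwargs": {
  "fingers": [0.65, 0.65, 0.65, 0.65],
  "offset": [
    [-0.022, -0.006, -0.015],
    [-0.021, -0.007, -0.028],
    [0, 0, 0],
    [0, 0, 0]
  ],
  "twist": [
    [0, 0, 0],
    [-1.5, 3, -0.8],
    [-1.4, 2.9, -0.8],
    [0, 0, 0]
  ]
}}

```text
t: 2.85
tool_pos: [0.6618, 0.3775, 0.2101]
ee_rot: [0.574, -1.959, 0.361]
contact_force: [0.3, -0.3, 0.9]
grip_width: 0.652
grip_force: 0.0
```

```bash
python3 - <<'E'
from h import *
import cv2
n=np.array([np.cos(.571),np.sin(.571),0]);f=np.array([-n[1],n[0],0]);a=np.radians(25)
d=-np.cos(a)*n-np.sin(a)*np.array([0,0,1]); cap=np.array([.5415,.302,.133])
st(frame(d,f),cap-.058*d)
E
```

```text
t 2.85 p [0.6618 0.3775 0.2101] z [-0.7568 -0.4864 -0.4366] y [-0.5402  0.8415 -0.0011] J [ 0.4859  1.3178  0.4094 -0.1335  2.5277 -1.7162] F [ 0.2856 -0.2805  0.9325] M [ 0.2402 -0.3532 -0.0028] g 0.6515902832912829 0.0
twist deg [-0.4275  0.7811  0.0185]
offset [-0.0761 -0.0471 -0.0526]
```

{"fn": "apply_moves", "kwargs": {
  "fingers": [0.65, 0.65, 0.65, 0.65],
  "offset": [
    [-0.025, -0.016, -0.021],
    [-0.026, -0.016, -0.018],
    [-0.025, -0.015, -0.0136],
    [0, 0, 0]
  ],
  "twist": [
    [-0.4, 0.8, 0],
    [0, 0, 0],
    [0, 0, 0],
    [0, 0, 0]
  ]
}}

```text
t: 3.35
tool_pos: [0.5851, 0.3299, 0.1571]
ee_rot: [0.57, -1.943, 0.363]
contact_force: [-0.2, -0.2, -0.3]
grip_width: 0.652
grip_force: 0.0
```

```bash
python3 - <<'E'
from h import *
import cv2
n=np.array([np.cos(.571),np.sin(.571),0]);f=np.array([-n[1],n[0],0]);a=np.radians(25)
d=-np.cos(a)*n-np.sin(a)*np.array([0,0,1]); cap=np.array([.5415,.302,.133])
st(frame(d,f),cap-.058*d)
o=[]
for N,x,y,w,h in(("scene",340,215,100,100),("top",160,150,100,100)):
    im=optics.get_image(N)[:,:,::-1]; o.append(cv2.resize(cv2.convertScaleAbs(im[y:y+h,x:x+w],alpha=1.4),(400,400),interpolation=cv2.INTER_CUBIC))
cv2.imwrite("pics/g1.png",np.hstack(o))
E
```

```text
t 3.35 p [0.5851 0.3299 0.1571] z [-0.7633 -0.4896 -0.4215] y [-0.5402  0.8415  0.0008] J [ 0.4788  1.1237  0.8984 -0.1068  2.2508 -1.6776] F [-0.2161 -0.2384 -0.3466] M [ 0.2616 -0.3965 -0.0369] g 0.6516590790949299 0.0
twist deg [ 0.001  -0.0837  0.0177]
offset [0.0006 0.0005 0.0004]
```

View pics/g1.png

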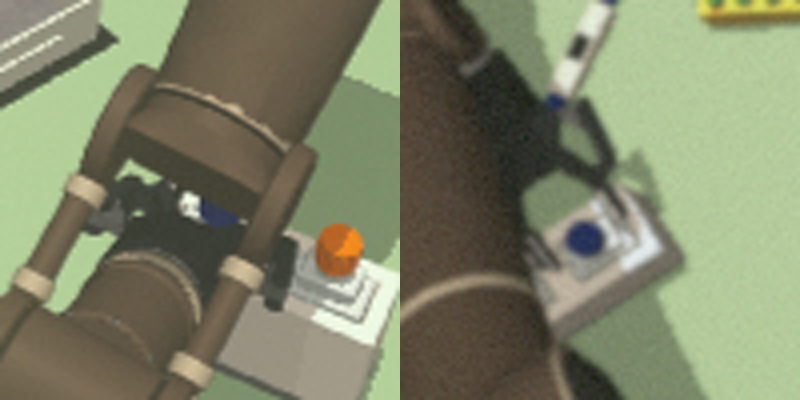

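The fingers straddle the blue cap: the top crop shows the cap at (585,240) between fingers at (545,250) and (622,212). I'll close and lift.

{"fn": "apply_moves", "kwargs": {
  "fingers": [0.2, 0.2, 0.2, 0.2, 0.2],
  "newtons": 90,
  "offset": [
    [0, 0, 0],
    [0, 0, 0],
    [0, 0, 0],
    [0, 0, 0],
    [0, 0, 0.004]
  ],
  "twist": [
    [0, 0, 0],
    [0, 0, 0],
    [0, 0, 0],
    [0, 0, 0],
    [0, 0, 0]
  ]
}}

```text
t: 4.08
tool_pos: [0.5862, 0.3301, 0.158]
ee_rot: [0.571, -1.945, 0.362]
contact_force: [2.2, 1.1, -2.2]
grip_width: 0.293
grip_force: 88.5
```

```bash
python3 -c "
from h import *
st()"
```

```text
t 4.075 p [0.5862 0.3301 0.158 ] z [-0.7624 -0.4892 -0.4235] y [-0.5404  0.8414  0.001 ] J [ 0.4785  1.1238  0.8951 -0.1074  2.2518 -1.6787] F [ 2.2304  1.0699 -2.2366] M [ 0.6495 -0.9339 -0.0538] g 0.2931502761597987 88.48208785057068
```

{"fn": "apply_moves", "kwargs": {
  "fingers": [0.2, 0.2, 0.2, 0.2],
  "offset": [
    [0, 0, 0.012],
    [0, 0, 0.015],
    [0, 0, 0.015],
    [0, 0, 0]
  ],
  "twist": [
    [0, 0, 0],
    [0, 0, 0],
    [0, 0, 0],
    [0, 0, 0]
  ]
}}

```text
t: 4.58
tool_pos: [0.5863, 0.3301, 0.2044]
ee_rot: [0.57, -1.943, 0.363]
contact_force: [1.6, 0.6, -1.7]
grip_width: 0.292
grip_force: 88.6
```

```bash
python3 -c "
from h import *
st()"
```

```text
t 4.575 p [0.5863 0.3301 0.2044] z [-0.7631 -0.4895 -0.422 ] y [-0.5401  0.8416  0.0004] J [ 0.4785  1.0694  0.9008 -0.112   2.3018 -1.6851] F [ 1.6403  0.5651 -1.6756] M [ 0.4022 -0.6293  0.0234] g 0.2918664796416796 88.62256407737732
```

{"fn": "apply_moves", "kwargs": {
  "fingers": [0.2, 0.2, 0.2, 0.2, 0.2],
  "offset": [
    [0, 0, 0.02],
    [0, 0, 0.025],
    [0, 0, 0.025],
    [0, 0, 0.02],
    [0, 0, 0]
  ],
  "twist": [
    [0, 0, 0],
    [0, 0, 0],
    [0, 0, 0],
    [0, 0, 0],
    [0, 0, 0]
  ]
}}

```text
t: 5.2
tool_pos: [0.5863, 0.3302, 0.2947]
ee_rot: [0.571, -1.946, 0.362]
contact_force: [0.4, 0.7, -1.1]
grip_width: 0.297
grip_force: 88.8
```

{"fn": "apply_moves", "kwargs": {
  "fingers": [0.2, 0.2, 0.2, 0.2, 0.2, 0.2, 0.2, 0.2, 0.2, 0.2, 0.2],
  "offset": [
    [-0.008, -0.024, 0],
    [-0.012, -0.034, 0],
    [-0.013, -0.038, 0],
    [-0.014, -0.038, 0],
    [-0.013, -0.038, 0],
    [-0.014, -0.038, 0],
    [-0.014, -0.038, 0],
    [-0.014, -0.038, 0],
    [-0.012, -0.036, 0],
    [-0.014, -0.039, 0],
    [0, 0, 0]
  ],
  "twist": [
    [0, 0, -2.5],
    [0, 0, -2.5],
    [0, 0, -2.5],
    [0, 0, -2.5],
    [0, 0, -2.5],
    [0, 0, -2.5],
    [0, 0, -2.5],
    [0, 0, -2.5],
    [0, 0, -2.5],
    [0, 0, -2.8],
    [0, 0, 0]
  ]
}}

```text
t: 6.58
tool_pos: [0.4566, -0.0334, 0.2907]
ee_rot: [0.125, -2.0, 0.079]
contact_force: [0.3, 0.1, -1.7]
grip_width: 0.293
grip_force: 88.4
```

```bash
python3 - <<'E'
from h import *
u=np.array([np.cos(.13),np.sin(.13),0]);f=np.array([-u[1],u[0],0]);a=np.radians(25)
d=np.sin(a)*u-np.cos(a)*np.array([0,0,1]); cap=np.array([.538,-.0205,.029])-.056*u
st(frame(d,f),cap-.058*d)
E
```

```text
t 6.575 p [ 0.4566 -0.0334  0.2907] z [-0.9012 -0.1128 -0.4185] y [-0.1245  0.9922  0.0007] J [-0.0729  0.5724  1.5957 -0.2073  2.0956 -1.7601] F [ 0.2678  0.1051 -1.728 ] M [ 0.0587 -0.6443 -0.101 ] g 0.29332988596317844 88.43191981315613
twist deg [ 11.4387 -89.5327   0.1985]
offset [ 0.0016  0.0025 -0.2091]
```

{"fn": "apply_moves", "kwargs": {
  "fingers": [0.2, 0.2, 0.2, 0.2, 0.2, 0.2, 0.2, 0.2, 0.2, 0.2, 0.2],
  "offset": [
    [0, 0, 0],
    [0, 0, 0],
    [0, 0, -0.01],
    [0, 0, -0.01],
    [0, 0, -0.01],
    [0, 0, -0.01],
    [0, 0, -0.01],
    [0, 0, -0.01],
    [0, 0, -0.01],
    [0, 0, -0.01],
    [0, 0, 0]
  ],
  "twist": [
    [1.14, -8.95, 0],
    [1.14, -8.95, 0],
    [1.14, -8.95, 0],
    [1.14, -8.95, 0],
    [1.14, -8.95, 0],
    [1.14, -8.95, 0],
    [1.14, -8.95, 0],
    [1.14, -8.95, 0],
    [1.14, -8.95, 0],
    [1.14, -8.95, 0.2],
    [0, 0, 0]
  ]
}}

```text
t: 7.95
tool_pos: [0.4535, -0.0295, 0.2081]
ee_rot: [-0.177, 2.708, 0.041]
contact_force: [0.7, 0.5, -1.0]
grip_width: 0.3
grip_force: 88.9
```

```bash
python3 - <<'E'
from h import *
import cv2
u=np.array([np.cos(.13),np.sin(.13),0]);f=np.array([-u[1],u[0],0]);a=np.radians(25)
d=np.sin(a)*u-np.cos(a)*np.array([0,0,1]); cap=np.array([.538,-.0205,.029])-.056*u
st(frame(d,f),cap-.058*d)
o=[]
for N,x,y,w,h in(("scene",290,130,110,110),("top",255,140,110,110)):
    im=optics.get_image(N)[:,:,::-1]; o.append(cv2.resize(cv2.convertScaleAbs(im[y:y+h,x:x+w],alpha=1.4),(400,400),interpolation=cv2.INTER_CUBIC))
cv2.imwrite("pics/g2.png",np.hstack(o))
E
```

```text
t 7.95 p [ 0.4535 -0.0295  0.2081] z [ 0.4118  0.0562 -0.9096] y [-0.131   0.9914  0.002 ] J [-0.2448 -0.0596  2.324   0.3286  0.4987 -2.2059] F [ 0.652   0.5231 -1.0436] M [-0.0552  0.4215 -0.0094] g 0.30005969825485246 88.91929507255554
twist deg [-0.0564 -0.4558 -0.0773]
offset [ 0.0046 -0.0014 -0.1265]
```

View pics/g2.png

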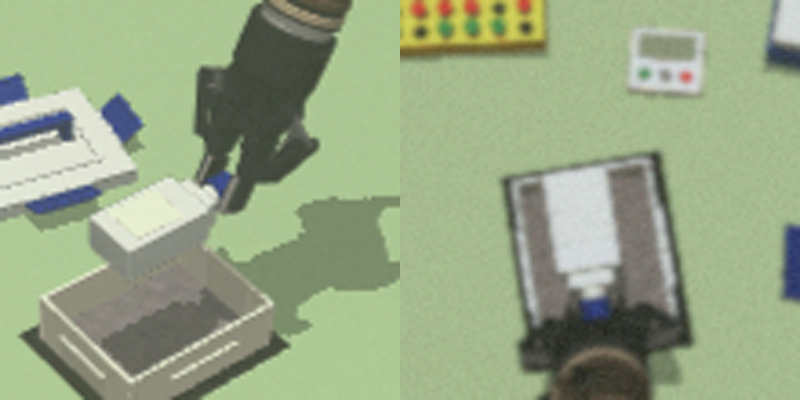

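The flask hangs horizontal over the box, broad face down, with its foot towards the far wall. I'll lower it.

{"fn": "apply_moves", "kwargs": {
  "fingers": [0.2, 0.2, 0.2, 0.2, 0.2, 0.2, 0.2],
  "offset": [
    [0.001, 0, -0.015],
    [0.001, 0, -0.02],
    [0.001, -0.001, -0.02],
    [0.0006, 0, -0.02],
    [0, 0, -0.02],
    [0, 0, -0.015],
    [0, 0, 0]
  ],
  "twist": [
    [0, 0, 0],
    [0, 0, 0],
    [0, 0, 0],
    [0, 0, 0],
    [0, 0, 0],
    [0, 0, 0],
    [0, 0, 0]
  ]
}}

```text
t: 8.93
tool_pos: [0.4628, -0.0316, 0.1009]
ee_rot: [-0.179, 2.7, 0.038]
contact_force: [0.5, 1.3, -2.1]
grip_width: 0.292
grip_force: 88.9
```

```bash
python3 - <<'E'
from h import *
import cv2
u=np.array([np.cos(.13),np.sin(.13),0]);f=np.array([-u[1],u[0],0]);a=np.radians(25)
d=np.sin(a)*u-np.cos(a)*np.array([0,0,1]); cap=np.array([.538,-.0205,.029])-.056*u
st(frame(d,f),cap-.058*d)
o=[]
for N,x,y,w,h in(("scene",290,140,100,110),("top",265,150,100,110)):
    im=optics.get_image(N)[:,:,::-1]; o.append(cv2.resize(cv2.convertScaleAbs(im[y:y+h,x:x+w],alpha=1.4),(400,440),interpolation=cv2.INTER_CUBIC))
cv2.imwrite("pics/g3.png",np.hstack(o))
E
```

```text
t 8.925 p [ 0.4628 -0.0316  0.1009] z [ 0.4192  0.0549 -0.9062] y [-0.1319  0.9913 -0.0009] J [-0.2445  0.2204  2.3473  0.764   0.2256 -2.6667] F [ 0.4591  1.2966 -2.0932] M [-0.0367  0.3776 -0.0074] g 0.2922551016795533 88.89558792114258
twist deg [ 0.0517  0.0194 -0.1305]
offset [-0.0046  0.0007 -0.0193]
```

{"fn": "apply_moves", "kwargs": {
  "fingers": [0.2, 0.2, 0.2, 0.2],
  "offset": [
    [-0.003, 0.001, 0],
    [-0.002, 0.001, -0.004],
    [0, 0.001, -0.005],
    [0, 0, 0]
  ],
  "twist": [
    [0, 0, -2],
    [0, 0, -2],
    [0, 0, -1],
    [0, 0, 0]
  ]
}}

```text
t: 9.52
tool_pos: [0.4569, -0.0289, 0.0925]
ee_rot: [-0.061, 2.703, 0.01]
contact_force: [-1.2, -0.9, -0.8]
grip_width: 0.299
grip_force: 88.9
```

```bash
python3 - <<'E'
from h import *
u=np.array([np.cos(.13),np.sin(.13),0]);f=np.array([-u[1],u[0],0]);a=np.radians(25)
d=np.sin(a)*u-np.cos(a)*np.array([0,0,1]); cap=np.array([.538,-.0205,.029])-.056*u
st(frame(d,f),cap-.058*d)
E
```

```text
t 9.525 p [ 0.4569 -0.0289  0.0925] z [ 0.4239  0.0165 -0.9055] y [-0.0446  0.999  -0.0026] J [-0.216   0.2317  2.3656  0.7376  0.1598 -2.54  ] F [-1.1648 -0.8909 -0.7775] M [-0.0835  0.3984 -0.0005] g 0.2985573037567159 88.88619661331177
twist deg [0.1419 0.117  4.8918]
offset [ 0.0013 -0.002  -0.0109]
```

{"fn": "apply_moves", "kwargs": {
  "fingers": [0.2, 0.2, 0.2],
  "offset": [
    [0, 0, -0.004],
    [0, 0, -0.003],
    [0, 0, 0]
  ],
  "twist": [
    [0, 0, -1],
    [0, 0, 0],
    [0, 0, 0]
  ]
}}

```text
t: 9.9
tool_pos: [0.4587, -0.0299, 0.0867]
ee_rot: [-0.036, 2.699, 0.001]
contact_force: [3.1, 0.3, 1.6]
grip_width: 0.298
grip_force: 89.0
```

```bash
python3 - <<'E'
from h import *
st(pt=(0,0,.0816))
E
```

```text
t 9.9 p [ 0.4587 -0.0299  0.0867] z [ 0.428   0.0065 -0.9037] y [-0.0253  0.9997 -0.0048] J [-0.2114  0.2506  2.3639  0.796   0.135  -2.5788] F [3.1149 0.2572 1.626 ] M [-0.0014 -0.0675  0.0603] g 0.2976658858666113 89.03614282608032
offset [-0.4587  0.0299 -0.0051]
```

{"fn": "apply_moves", "kwargs": {
  "fingers": [0.2, 0.2, 0.2],
  "newtons": 50,
  "offset": [
    [0, 0, -0.003],
    [0, 0, -0.003],
    [0, 0, 0]
  ],
  "twist": [
    [0, 0, 0],
    [0, 0, 0],
    [0, 0, 0]
  ]
}}

```text
t: 10.28
tool_pos: [0.462, -0.0309, 0.0824]
ee_rot: [-0.036, 2.694, -0.002]
contact_force: [7.7, 0.6, 3.0]
grip_width: 0.291
grip_force: 89.0
```

```bash
python3 - <<'E'
from h import *
st(pt=(0,0,.0816))
E
```

```text
t 10.275 p [ 0.462  -0.0309  0.0824] z [ 0.433   0.004  -0.9014] y [-0.0249  0.9997 -0.0075] J [-0.2112  0.2674  2.3591  0.892   0.122  -2.6758] F [7.6922 0.5754 2.9666] M [-0.015  -0.8024  0.1301] g 0.2913794954751888 89.01414155960083
offset [-0.462   0.0309 -0.0008]
```

{"fn": "apply_moves", "kwargs": {
  "fingers": [0.2, 0.2, 0.2],
  "newtons": 30,
  "offset": [
    [-0.002, 0, -0.002],
    [0, 0, -0.002],
    [0, 0, 0]
  ],
  "twist": [
    [0, 0, 0],
    [0, 0, 0],
    [0, 0, 0]
  ]
}}

```text
t: 10.65
tool_pos: [0.4631, -0.0315, 0.0805]
ee_rot: [-0.038, 2.688, -0.005]
contact_force: [10.2, 1.1, 10.7]
grip_width: 0.293
grip_force: 89.0
```

```bash
python3 - <<'E'
from h import *
st(pt=(0,0,.0816))
E
```

```text
t 10.65 p [ 0.4631 -0.0315  0.0805] z [ 0.438   0.0026 -0.899 ] y [-0.0259  0.9996 -0.0098] J [-0.2121  0.2742  2.3592  0.9777  0.1144 -2.7643] F [10.2006  1.0713 10.7339] M [-0.0092 -1.4296  0.3534] g 0.29308369029565107 89.02243852615356
offset [-0.4631  0.0315  0.0011]
```

{"fn": "apply_moves", "kwargs": {
  "fingers": [0.34, 0.38, 0.42, 0.46, 0.5, 0.5],
  "offset": [
    [0, 0, 0],
    [0, 0, 0],
    [0, 0, 0],
    [0, 0, 0],
    [0, 0, 0],
    [0, 0, 0]
  ],
  "twist": [
    [0, 0, 0],
    [0, 0, 0],
    [0, 0, 0],
    [0, 0, 0],
    [0, 0, 0],
    [0, 0, 0]
  ]
}}

```text
t: 11.4
tool_pos: [0.4637, -0.0323, 0.0807]
ee_rot: [-0.037, 2.687, -0.008]
contact_force: [11.0, -1.1, 7.0]
grip_width: 0.498
grip_force: 0.0
```

```bash
python3 - <<'E'
from h import *
st(pt=(0,0,.0816))
E
```

```text
t 11.4 p [ 0.4637 -0.0323  0.0807] z [ 0.4391  0.0003 -0.8985] y [-0.0249  0.9996 -0.0118] J [-0.2126  0.2747  2.3583  0.9772  0.1124 -2.7641] F [10.9771 -1.073   7.0497] M [-0.3551 -1.5242  0.2998] g 0.4982568787154614 0.0
offset [-0.4637  0.0323  0.0009]
```

{"fn": "apply_moves", "kwargs": {
  "fingers": [0.5, 0.5, 0.5, 0.5, 0.5, 0.5],
  "offset": [
    [0.001, 0, 0.01],
    [0, 0, 0.02],
    [0, 0, 0.03],
    [0, 0, 0.04],
    [0, 0, 0.04],
    [0, 0, 0]
  ],
  "twist": [
    [0, 0, 0],
    [0, 0, 0],
    [0, 0, 0],
    [0, 0, 0],
    [0, 0, 0],
    [0, 0, 0]
  ]
}}

```text
t: 12.15
tool_pos: [0.4584, -0.0298, 0.2196]
ee_rot: [-0.037, 2.694, 0.001]
contact_force: [-0.1, -1.0, -0.8]
grip_width: 0.501
grip_force: 0.0
```

```bash
python3 - <<'E'
from h import *
import cv2
# lid grip pose
yw=-.0772; R=frame((0,0,-1),(-np.sin(yw),np.cos(yw),0)); st(R,(.5212,-.2977,.25))
o=[]
for N,x,y,w,h in(("scene",280,160,110,110),("top",255,150,110,110)):
    im=optics.get_image(N)[:,:,::-1]; o.append(cv2.resize(cv2.convertScaleAbs(im[y:y+h,x:x+w],alpha=1.4),(400,400),interpolation=cv2.INTER_CUBIC))
cv2.imwrite("pics/g4.png",np.hstack(o))
E
```

```text
t 12.15 p [ 0.4584 -0.0298  0.2196] z [ 0.4327  0.0066 -0.9015] y [-0.0259  0.9997 -0.0052] J [-0.2121 -0.0827  2.3204  0.2145  0.4758 -1.9796] F [-0.1373 -1.0174 -0.8384] M [-0.0327  0.1737 -0.0162] g 0.5007167739141268 0.0
twist deg [ 0.949  25.6382 -5.8771]
offset [ 0.0628 -0.2679  0.0304]
```

View pics/g4.png

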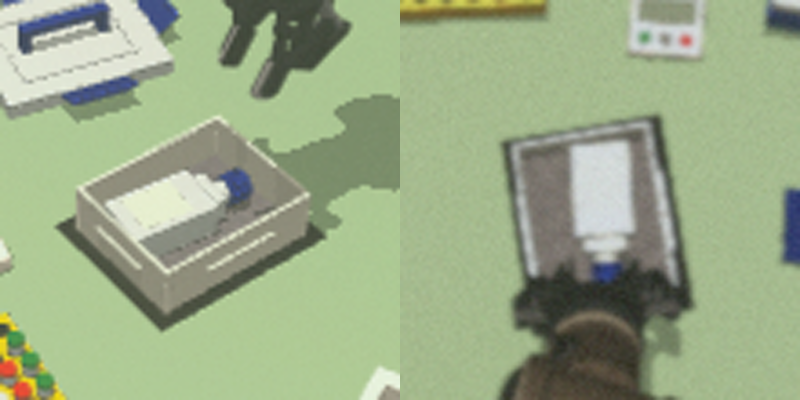

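Scene crop: the flask lies flat in the box, with its cap at (235,185) towards the robot and clear of all walls. Next, the lid.

{"fn": "apply_moves", "kwargs": {
  "fingers": [0.6, 0.6, 0.6, 0.6, 0.6, 0.6, 0.6],
  "offset": [
    [0.011, -0.045, 0.006],
    [0.011, -0.045, 0.006],
    [0.011, -0.045, 0.006],
    [0.01, -0.045, 0.006],
    [0.01, -0.045, 0.006],
    [0.01, -0.043, 0],
    [0, 0, 0]
  ],
  "twist": [
    [0.16, 4.3, -1],
    [0.16, 4.3, -1],
    [0.16, 4.3, -1],
    [0.16, 4.3, -1],
    [0.16, 4.3, -1],
    [0.16, 4.2, -0.9],
    [0, 0, 0]
  ]
}}

```text
t: 13.12
tool_pos: [0.5187, -0.2995, 0.2421]
ee_rot: [-0.126, -3.125, -0.006]
contact_force: [-1.1, 0.4, 0.7]
grip_width: 0.604
grip_force: 0.0
```

```bash
python3 - <<'E'
from h import *
yw=-.0772; R=frame((0,0,-1),(-np.sin(yw),np.cos(yw),0)); st(R,(.5212,-.2977,.098))
E
```

```text
t 13.125 p [ 0.5187 -0.2995  0.2421] z [-0.0134  0.0047 -0.9999] y [0.0808 0.9967 0.0036] J [-0.5948  0.3292  1.7396 -0.0041  1.0866 -2.0828] F [-1.0852  0.3608  0.7231] M [ 0.0082  0.0174 -0.0115] g 0.6041036486953101 0.0
twist deg [-0.2657 -0.7703  0.2076]
offset [ 0.0025  0.0018 -0.1441]
```

{"fn": "apply_moves", "kwargs": {
  "fingers": [0.6, 0.6, 0.6, 0.6, 0.6, 0.05, 0.05, 0.05, 0.05],
  "newtons": 80,
  "offset": [
    [0.0025, 0.0018, -0.04],
    [0, 0, -0.045],
    [0, 0, -0.035],
    [0, 0, -0.024],
    [0, 0, 0],
    [0, 0, 0],
    [0, 0, 0],
    [0, 0, 0],
    [0, 0, 0]
  ],
  "twist": [
    [-0.3, -0.8, 0.2],
    [0, 0, 0],
    [0, 0, 0],
    [0, 0, 0],
    [0, 0, 0],
    [0, 0, 0],
    [0, 0, 0],
    [0, 0, 0],
    [0, 0, 0]
  ]
}}

```text
t: 14.25
tool_pos: [0.5218, -0.296, 0.103]
ee_rot: [0.117, 3.134, -0.006]
contact_force: [-0.7, 0.4, 6.2]
grip_width: 0.144
grip_force: 80.7
```

```bash
python3 - <<'E'
from h import *
yw=-.0772; R=frame((0,0,-1),(-np.sin(yw),np.cos(yw),0)); st(R,(.5212,-.2977,.098))
E
```

```text
t 14.25 p [ 0.5218 -0.296   0.103 ] z [ 0.0056 -0.0038 -1.    ] y [ 0.0748  0.9972 -0.0033] J [-0.5885  0.5145  1.8081 -0.      0.8123 -2.0844] F [-0.7251  0.3721  6.1661] M [0.0675 0.0861 0.0139] g 0.1439178174188518 80.74791312217712
twist deg [ 0.216   0.321  -0.1366]
offset [-0.0006 -0.0017 -0.005 ]
```

{"fn": "apply_moves", "kwargs": {
  "fingers": [0.05, 0.05, 0.05, 0.05, 0.05, 0.05],
  "offset": [
    [0, 0, 0.012],
    [0, 0, 0.025],
    [0, 0, 0.035],
    [0, 0, 0.035],
    [0, 0, 0.03],
    [0, 0, 0]
  ],
  "twist": [
    [0, 0, 0],
    [0, 0, 0],
    [0, 0, 0],
    [0, 0, 0],
    [0, 0, 0],
    [0, 0, 0]
  ]
}}

```text
t: 15.0
tool_pos: [0.5221, -0.296, 0.2409]
ee_rot: [0.117, 3.131, -0.008]
contact_force: [0.4, -0.3, -3.0]
grip_width: 0.146
grip_force: 79.5
```

{"fn": "apply_moves", "kwargs": {
  "fingers": [0.05, 0.05, 0.05, 0.05, 0.05, 0.05, 0.05, 0.05, 0.05],
  "offset": [
    [0.0015, 0.02, 0],
    [0.0022, 0.038, 0],
    [0.0022, 0.038, 0],
    [0.0022, 0.038, 0],
    [0.0022, 0.038, 0],
    [0.0022, 0.038, 0],
    [0.0022, 0.038, 0],
    [0.0018, 0.028, 0],
    [0, 0, 0]
  ],
  "twist": [
    [0, 0, 1.5],
    [0, 0, 1.5],
    [0, 0, 1.5],
    [0, 0, 1.5],
    [0, 0, 1.5],
    [0, 0, 1.5],
    [0, 0, 1.5],
    [0, 0, 1.3],
    [0, 0, 0]
  ]
}}

```text
t: 16.12
tool_pos: [0.5353, -0.0164, 0.2356]
ee_rot: [0.212, -3.133, -0.0]
contact_force: [-0.4, -0.1, -3.4]
grip_width: 0.146
grip_force: 79.4
```

```bash
python3 - <<'E'
from h import *
import cv2
yw=.130; R=frame((0,0,-1),(-np.sin(yw),np.cos(yw),0)); st(R,(.5383,-.0195,.160))
im=optics.get_image("top")[:,:,::-1]; cv2.imwrite("pics/l_top.png",im)
im2=optics.get_image("scene")[:,:,::-1]; cv2.imwrite("pics/l_scene.png",im2)
h=cv2.cvtColor(np.ascontiguousarray(im),cv2.COLOR_BGR2HSV)
m=cv2.inRange(h,(105,120,30),(130,255,255)); k,l,s,ce=cv2.connectedComponentsWithStats(m)
print([(s[i].tolist(),ce[i].round(1).tolist()) for i in range(1,k) if s[i][4]>12])
E
```

```text
t 16.125 p [ 0.5353 -0.0164  0.2356] z [-0.0018 -0.     -1.    ] y [-0.1349  0.9909  0.0002] J [-0.1118  0.2161  1.9009 -0.0003  1.0264 -1.8178] F [-0.425  -0.0937 -3.3787] M [-0.0403  0.0272 -0.025 ] g 0.1456786391090655 79.42671060562134
twist deg [ 0.0022 -0.1038 -0.3039]
offset [ 0.003  -0.0031 -0.0756]
[([292, 171, 16, 7, 78], [300.1, 173.8]), ([116, 186, 9, 2, 13], [120.8, 186.7]), ([329, 193, 7, 21, 100], [332.1, 202.7]), ([277, 211, 5, 12, 37], [279.0, 217.4])]
```

{"fn": "apply_moves", "kwargs": {
  "fingers": [0.05, 0.05, 0.05, 0.05],
  "offset": [
    [0.003, -0.003, -0.025],
    [0, 0, -0.025],
    [0, 0, -0.015],
    [0, 0, 0]
  ],
  "twist": [
    [0, 0, -0.3],
    [0, 0, 0],
    [0, 0, 0],
    [0, 0, 0]
  ]
}}

```text
t: 16.73
tool_pos: [0.539, -0.0227, 0.1715]
ee_rot: [0.196, -3.135, 0.002]
contact_force: [-0.9, 0.1, -4.6]
grip_width: 0.139
grip_force: 79.3
```

```bash
python3 - <<'E'
from h import *
import cv2
yw=.130; R=frame((0,0,-1),(-np.sin(yw),np.cos(yw),0)); st(R,(.5383,-.0195,.141))
o=[]
for N,x,y,w,h in(("scene",280,160,110,110),("top",255,150,110,110)):
    im=optics.get_image(N)[:,:,::-1]; o.append(cv2.resize(cv2.convertScaleAbs(im[y:y+h,x:x+w],alpha=1.4),(400,400),interpolation=cv2.INTER_CUBIC))
cv2.imwrite("pics/g5.png",np.hstack(o))
E
```

```text
t 16.725 p [ 0.539  -0.0227  0.1715] z [-0.0006 -0.0011 -1.    ] y [-0.1247  0.9922 -0.0011] J [-0.1223  0.3138  1.9294 -0.0015  0.8988 -1.8172] F [-0.8518  0.1492 -4.5772] M [-0.0065 -0.0132 -0.0111] g 0.1392171203604505 79.32837009429932
twist deg [ 0.065  -0.0331  0.2834]
offset [-0.0007  0.0032 -0.0305]
```

View pics/g5.png

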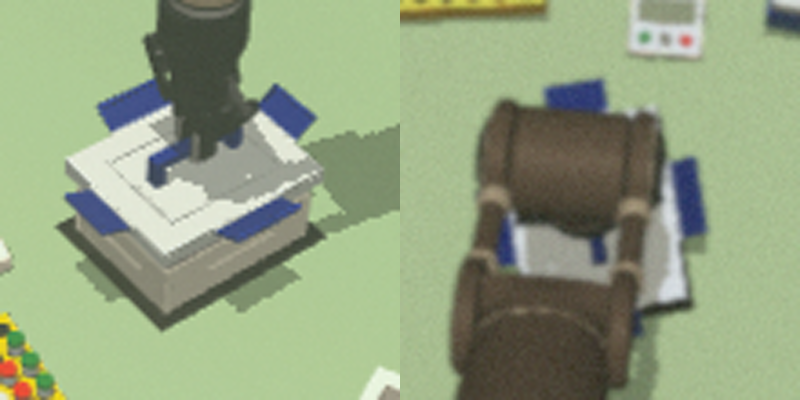

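The lid hangs level over the box; its plate corners in the scene crop are at (66,165), (165,255) and (323,173). I'll fit these against the scene-only box fit.

```bash
python3 - <<'E'
from h import *
L=rect(.0885,.0715,.0865)[[0,1,3]]
p,e=fit([("scene",L,crop([(166,254),(66,165),(323,173)],280,160,400/110))],(.538,-.02,.13)); print(p,e,"box(scene) .5393 -.019 .1313")
print(proj("scene",place((.5393,-.019,.1313),L))*1)
print(crop([(166,254),(66,165),(323,173)],280,160,400/110))
E
```

```text
[ 0.542  -0.0162  0.1395] 0.7228888414156265 box(scene) .5393 -.019 .1313
[[325.2047 229.7466]
 [297.642  203.1833]
 [369.2782 205.9982]]
[[325.2875 229.4875]
 [297.7875 205.0125]
 [368.4625 207.2125]]
```

{"fn": "apply_moves", "kwargs": {
  "fingers": [0.05, 0.05, 0.05, 0.05, 0.05],
  "offset": [
    [-0.0007, 0.003, -0.004],
    [0, 0, -0.006],
    [0, 0, -0.006],
    [0, 0, -0.006],
    [0, 0, 0]
  ],
  "twist": [
    [0, 0, 0.3],
    [0, 0, 0],
    [0, 0, 0],
    [0, 0, 0],
    [0, 0, 0]
  ]
}}

```text
t: 17.45
tool_pos: [0.5391, -0.0192, 0.1504]
ee_rot: [-0.206, 3.133, -0.002]
contact_force: [0.5, -0.3, -3.1]
grip_width: 0.14
grip_force: 79.4
```

```bash
python3 - <<'E'
from h import *
yw=.130; R=frame((0,0,-1),(-np.sin(yw),np.cos(yw),0)); st(R,(.5383,-.0195,.141))
E
```

```text
t 17.45 p [ 0.5391 -0.0192  0.1504] z [ 0.0018 -0.0013 -1.    ] y [-0.1309  0.9914 -0.0015] J [-0.1159  0.3462  1.9392 -0.0015  0.8543 -1.817 ] F [ 0.5485 -0.3025 -3.1316] M [0.0216 0.0068 0.015 ] g 0.14023890725623864 79.4257378578186
twist deg [ 0.075   0.1006 -0.0713]
offset [-0.0008 -0.0003 -0.0094]
```

{"fn": "apply_moves", "kwargs": {
  "fingers": [0.05, 0.05, 0.05, 0.05],
  "offset": [
    [0, 0, -0.004],
    [0, 0, -0.004],
    [0, 0, -0.003],
    [0, 0, 0]
  ],
  "twist": [
    [0, 0, 0],
    [0, 0, 0],
    [0, 0, 0],
    [0, 0, 0]
  ]
}}

```text
t: 17.95
tool_pos: [0.5397, -0.0194, 0.1409]
ee_rot: [-0.206, 3.132, -0.003]
contact_force: [-2.1, 0.7, 3.0]
grip_width: 0.136
grip_force: 80.3
```

The lid is home, at z 0.1409 with contact force upward. I'll release it and go to the front clip with the fingers shut.

{"fn": "apply_moves", "kwargs": {
  "fingers": [0.3, 0.5, 0.6, 0.6, 0.6, 0, 0, 0, 0],
  "offset": [
    [0, 0, 0],
    [0, 0, 0],
    [0, 0, 0],
    [0, 0, 0.03],
    [0, 0, 0.03],
    [-0.04, -0.005, 0],
    [-0.04, -0.005, 0],
    [-0.0345, -0.005, 0],
    [0, 0, 0]
  ],
  "twist": [
    [0, 0, 0],
    [0, 0, 0],
    [0, 0, 0],
    [0, 0, 0],
    [0, 0, 0],
    [0, 0, 0],
    [0, 0, 0],
    [0, 0, 0],
    [0, 0, 0]
  ]
}}

```text
t: 19.08
tool_pos: [0.4225, -0.0342, 0.1996]
ee_rot: [-0.205, 3.134, -0.002]
contact_force: [0.2, 0.3, -0.5]
grip_width: -0.002
grip_force: 0.0
```

```bash
cat >> h.py <<'E'
LID=np.array([.5397,-.0194,.131])
def loc():
    s=env.sense(); c,n=np.cos(LID[2]),np.sin(LID[2]); d=s["tool_pos"]-[LID[0],LID[1],0]
    F=s["contact_force"]; r=lambda v:np.array([c*v[0]+n*v[1],-n*v[0]+c*v[1],v[2]])
    print("t",s["t"],"lid-frame tool",r(d),"F lid",r(F),"J",s["joints"],"g",s["grip_width"],"tilt",Ro.from_rotvec(s["ee_rot"]).as_matrix()[:,2])
def off(*v): c,n=np.cos(LID[2]),np.sin(LID[2]); return np.array([c*v[0]-n*v[1],n*v[0]+c*v[1],v[2]])
E
python3 - <<'E'
from h import *
loc()
import cv2
im=optics.get_image("scene")[:,:,::-1]; cv2.imwrite("pics/l2.png",im)
E
```

```text
t 19.075 lid-frame tool [-0.1181  0.0006  0.1996] F lid [ 0.1858  0.235  -0.5422] J [-0.183   0.057   2.1726 -0.0012  0.9107 -1.8835] g -0.0016394387786495459 tilt [ 0.0012 -0.0011 -1.    ]
```

{"fn": "apply_moves", "kwargs": {
  "fingers": [0, 0, 0, 0, 0, 0, 0, 0],
  "offset": [
    [0.003, 0, -0.03],
    [0, 0, -0.02],
    [0, 0, -0.01],
    [0, 0, -0.01],
    [0, 0, -0.01],
    [0, 0, -0.01],
    [0, 0, -0.006],
    [0, 0, 0]
  ],
  "twist": [
    [0, 0, 0],
    [0, 0, 0],
    [0, 0, 0],
    [0, 0, 0],
    [0, 0, 0],
    [0, 0, 0],
    [0, 0, 0],
    [0, 0, 0]
  ]
}}

```text
t: 20.12
tool_pos: [0.4278, -0.0342, 0.1036]
ee_rot: [-0.206, 3.132, -0.002]
contact_force: [-0.2, 0.1, 1.0]
grip_width: 0.002
grip_force: 0.0
```

```bash
python3 - <<'E'
from h import *
loc()
E
```

```text
t 20.125 lid-frame tool [-0.1128 -0.0001  0.1036] F lid [-0.1621  0.073   1.0128] J [-0.1809  0.2584  2.2019 -0.0012  0.6782 -1.8819] g 0.001685639799088826 tilt [ 0.0029 -0.0013 -1.    ]
```

{"fn": "apply_moves", "kwargs": {
  "fingers": [0, 0, 0, 0],
  "offset": [
    [0.004, 0.0005, 0],
    [0.004, 0.0005, 0],
    [0.003, 0.0005, 0],
    [0, 0, 0]
  ],
  "twist": [
    [0, 0, 0],
    [0, 0, 0],
    [0, 0, 0],
    [0, 0, 0]
  ]
}}

```text
t: 20.62
tool_pos: [0.4375, -0.0329, 0.1038]
ee_rot: [0.207, -3.133, 0.002]
contact_force: [-5.4, -2.4, 3.0]
grip_width: -0.0
grip_force: 3.1
```

```bash
python3 - <<'E'
from h import *
loc()
E
```

```text
t 20.625 lid-frame tool [-0.1031  0.      0.1038] F lid [-5.6996 -1.6241  2.9602] J [-0.1732  0.2744  2.1785 -0.003   0.6898 -1.8738] g -3.425422628731486e-05 tilt [-0.0014 -0.0017 -1.    ]
```

{"fn": "apply_moves", "kwargs": {
  "fingers": [0, 0, 0, 0],
  "offset": [
    [0.003, 0.0004, 0],
    [0.003, 0.0004, 0],
    [0.002, 0.0003, 0],
    [0, 0, 0]
  ],
  "twist": [
    [0, 0, 0],
    [0, 0, 0],
    [0, 0, 0],
    [0, 0, 0]
  ]
}}

```text
t: 21.12
tool_pos: [0.4386, -0.0319, 0.1024]
ee_rot: [0.209, -3.115, 0.0]
contact_force: [-19.6, -6.4, 12.8]
grip_width: -0.0
grip_force: 10.4
```

```bash
python3 - <<'E'
from h import *
loc()
E
```

```text
t 21.125 lid-frame tool [-0.1019  0.0008  0.1024] F lid [-20.2339  -3.8261  12.7834] J [-0.1691  0.2857  2.167  -0.0074  0.7076 -1.8682] g -0.0004185969878188619 tilt [-0.0191 -0.0016 -0.9998]
```

{"fn": "apply_moves", "kwargs": {
  "fingers": [0, 0, 0, 0, 0, 0, 0],
  "offset": [
    [-0.025, -0.003, 0],
    [0, 0, 0.045],
    [0, 0, 0.05],
    [0.035, 0.038, 0],
    [0.035, 0.038, 0],
    [0.035, 0.038, 0],
    [0, 0, 0]
  ],
  "twist": [
    [0, 0, 0],
    [0, 0, 0],
    [0, 0, 0],
    [0, 0, 0],
    [0, 0, 0],
    [0, 0, 0],
    [0, 0, 0]
  ]
}}

```text
t: 22.0
tool_pos: [0.5313, 0.0818, 0.2008]
ee_rot: [-0.21, 3.124, -0.001]
contact_force: [-0.9, -0.8, 0.4]
grip_width: -0.001
grip_force: 0.0
```

```bash
python3 - <<'E'
from h import *
loc(); yw=.131; st(frame((0,0,-1),(-np.sin(yw),np.cos(yw),0)))
s=env.sense(); print("to start",np.array([*LID[:2],0])+off(0,.1,.2)-s["tool_pos"])
E
```

```text
t 22.0 lid-frame tool [0.0049 0.1015 0.2008] F lid [-1.0321 -0.6514  0.3841] J [ 0.0722  0.262   1.9255 -0.0012  0.9433 -1.6322] g -0.0009509362243793534 tilt [ 0.0108 -0.0002 -0.9999]
t 22.0 p [0.5313 0.0818 0.2008] z [ 0.0108 -0.0002 -0.9999] y [-0.134   0.991  -0.0017] J [ 0.0722  0.262   1.9255 -0.0012  0.9433 -1.6322] F [-0.9382 -0.7807  0.3841] M [-0.042  -0.0318  0.0172] g -0.0009509362243793534 0.0
twist deg [ 0.0136  0.6206 -0.1943]
to start [-0.0046 -0.0021 -0.0008]
```

Good position (y 0.1015). I'll push the left clip down and then inward.

{"fn": "apply_moves", "kwargs": {
  "fingers": [0, 0, 0, 0, 0, 0, 0, 0, 0, 0, 0],
  "offset": [
    [-0.004, -0.001, -0.03],
    [0, 0, -0.02],
    [0, 0, -0.012],
    [0, 0, -0.012],
    [0, 0, -0.012],
    [0, 0, -0.011],
    [0, 0, 0],
    [0.0006, -0.005, 0],
    [0.0006, -0.005, 0],
    [0.0003, -0.003, 0],
    [0, 0, 0]
  ],
  "twist": [
    [0, 0.6, 0],
    [0, 0, 0],
    [0, 0, 0],
    [0, 0, 0],
    [0, 0, 0],
    [0, 0, 0],
    [0, 0, 0],
    [0, 0, 0],
    [0, 0, 0],
    [0, 0, 0],
    [0, 0, 0]
  ]
}}

```text
t: 23.38
tool_pos: [0.5246, 0.0652, 0.1022]
ee_rot: [0.205, -3.128, 0.001]
contact_force: [-1.6, 3.4, -1.0]
grip_width: 0.004
grip_force: 1.3
```

```bash
python3 - <<'E'
from h import *
loc()
E
```

```text
t 23.375 lid-frame tool [-0.0039  0.0858  0.1022] F lid [-1.0994  3.5897 -0.9811] J [ 0.0417  0.4152  1.9712 -0.0015  0.7621 -1.6588] g 0.003537190607199152 tilt [-0.0069 -0.0013 -1.    ]
```

{"fn": "apply_moves", "kwargs": {
  "fingers": [0, 0, 0, 0, 0],
  "offset": [
    [0.0005, -0.004, 0],
    [0.0005, -0.004, 0],
    [0.0004, -0.003, 0],
    [0.0004, -0.003, 0],
    [0, 0, 0]
  ],
  "twist": [
    [0, 0, 0],
    [0, 0, 0],
    [0, 0, 0],
    [0, 0, 0],
    [0, 0, 0]
  ]
}}

```text
t: 24.0
tool_pos: [0.5251, 0.0614, 0.1022]
ee_rot: [0.191, -3.127, -0.028]
contact_force: [-1.9, 42.3, -1.2]
grip_width: -0.001
grip_force: 21.5
```

```bash
python3 - <<'E'
from h import *
loc()
E
```

```text
t 24.0 lid-frame tool [-0.0039  0.082   0.1022] F lid [ 3.6525 42.1738 -1.2491] J [ 0.0259  0.4156  1.9709  0.0254  0.7643 -1.6856] g -0.0014669410389922758 tilt [-0.0095  0.0173 -0.9998]
```

{"fn": "apply_moves", "kwargs": {
  "fingers": [0, 0, 0, 0, 0, 0, 0, 0],
  "offset": [
    [-0.002, 0.012, 0],
    [-0.002, 0.015, 0],
    [0, 0, 0.045],
    [0, 0, 0.05],
    [0.0443, -0.03, 0],
    [0.0443, -0.03, 0],
    [0.0443, -0.03, 0],
    [0, 0, 0]
  ],
  "twist": [
    [0, 0, 0],
    [0, 0, 0],
    [0, 0, 0],
    [0, 0, 0],
    [0, 0, 0],
    [0, 0, 0],
    [0, 0, 0],
    [0, 0, 0]
  ]
}}

```text
t: 25.0
tool_pos: [0.6585, -0.0153, 0.1978]
ee_rot: [0.2, -3.132, 0.006]
contact_force: [-0.8, 0.5, -0.0]
grip_width: 0.001
grip_force: 0.0
```

```bash
python3 - <<'E'
from h import *
loc(); yw=.131; st(frame((0,0,-1),(-np.sin(yw),np.cos(yw),0)))
s=env.sense(); print("to start",np.array([*LID[:2],0])+off(.115,0,.2)-s["tool_pos"])
E
```

```text
t 25.0 lid-frame tool [ 0.1183 -0.0115  0.1978] F lid [-0.6978  0.6171 -0.002 ] J [-0.0879  0.4815  1.6223 -0.0047  1.0405 -1.7839] g 0.00108876750008295 tilt [-0.0031 -0.0038 -1.    ]
t 25.0 p [ 0.6585 -0.0153  0.1978] z [-0.0031 -0.0038 -1.    ] y [-0.1272  0.9919 -0.0033] J [-0.0879  0.4815  1.6223 -0.0047  1.0405 -1.7839] F [-0.7724  0.5207 -0.002 ] M [ 0.0084  0.0671 -0.072 ] g 0.00108876750008295 0.0
twist deg [ 0.2154 -0.1767  0.196 ]
to start [-0.0048  0.0109  0.0022]
```

{"fn": "apply_moves", "kwargs": {
  "fingers": [0, 0, 0, 0, 0, 0, 0, 0, 0, 0, 0, 0],
  "offset": [
    [-0.005, 0.011, -0.025],
    [0, 0, -0.022],
    [0, 0, -0.012],
    [0, 0, -0.012],
    [0, 0, -0.012],
    [0, 0, -0.011],
    [0, 0, 0],
    [-0.004, -0.0005, 0],
    [-0.004, -0.0005, 0],
    [-0.004, -0.0005, 0],
    [-0.003, -0.0004, 0],
    [0, 0, 0]
  ],
  "twist": [
    [0.2, -0.2, 0.2],
    [0, 0, 0],
    [0, 0, 0],
    [0, 0, 0],
    [0, 0, 0],
    [0, 0, 0],
    [0, 0, 0],
    [0, 0, 0],
    [0, 0, 0],
    [0, 0, 0],
    [0, 0, 0],
    [0, 0, 0]
  ]
}}

```text
t: 26.5
tool_pos: [0.6368, -0.0025, 0.1036]
ee_rot: [-0.211, 3.133, 0.003]
contact_force: [5.7, 1.8, -4.0]
grip_width: -0.001
grip_force: 3.0
```

```bash
python3 - <<'E'
from h import *
loc()
E
```

```text
t 26.5 lid-frame tool [0.0985 0.0041 0.1036] F lid [ 5.9028  0.9922 -4.0054] J [-0.0731  0.5706  1.7121  0.0031  0.8575 -1.7804] g -0.001335584306876348 tilt [ 0.0016  0.0022 -1.    ]
```

{"fn": "apply_moves", "kwargs": {
  "fingers": [0, 0, 0, 0],
  "offset": [
    [-0.003, -0.0004, 0],
    [-0.003, -0.0004, 0],
    [-0.002, -0.0003, 0],
    [0, 0, 0]
  ],
  "twist": [
    [0, 0, 0],
    [0, 0, 0],
    [0, 0, 0],
    [0, 0, 0]
  ]
}}

```text
t: 27.0
tool_pos: [0.6356, -0.0027, 0.1055]
ee_rot: [-0.208, 3.115, 0.003]
contact_force: [18.7, 4.8, -11.2]
grip_width: 0.003
grip_force: 9.6
```

```bash
python3 - <<'E'
from h import *
loc()
E
```

```text
t 27.0 lid-frame tool [0.0973 0.004  0.1055] F lid [ 19.1927   2.2899 -11.1555] J [-0.0746  0.5593  1.7262  0.0065  0.8366 -1.783 ] g 0.002507930148175237 tilt [ 0.0198  0.0034 -0.9998]
```

{"fn": "apply_moves", "kwargs": {
  "fingers": [0, 0, 0, 0, 0, 0, 0, 0],
  "offset": [
    [0.012, 0.0015, 0],
    [0.013, 0.0015, 0],
    [0, 0, 0.045],
    [0, 0, 0.05],
    [-0.0358, -0.04, 0],
    [-0.0358, -0.04, 0],
    [-0.0358, -0.04, 0],
    [0, 0, 0]
  ],
  "twist": [
    [0, 0, 0],
    [0, 0, 0],
    [0, 0, 0],
    [0, 0, 0],
    [0, 0, 0],
    [0, 0, 0],
    [0, 0, 0],
    [0, 0, 0]
  ]
}}

```text
t: 28.0
tool_pos: [0.5418, -0.1227, 0.1975]
ee_rot: [0.204, -3.127, -0.005]
contact_force: [0.3, 0.6, -0.1]
grip_width: 0.006
grip_force: 0.0
```

```bash
python3 - <<'E'
from h import *
loc(); yw=.131; st(frame((0,0,-1),(-np.sin(yw),np.cos(yw),0)))
s=env.sense(); print("to start",np.array([*LID[:2],0])+off(0,-.1,.2)-s["tool_pos"])
E
```

```text
t 28.0 lid-frame tool [-0.0114 -0.1027  0.1975] F lid [ 0.3892  0.5107 -0.0748] J [-0.3011  0.3064  1.8745  0.      0.9691 -2.0025] g 0.005551344794369972 tilt [-0.008   0.0025 -1.    ]
t 28.0 p [ 0.5418 -0.1227  0.1975] z [-0.008   0.0025 -1.    ] y [-0.1302  0.9915  0.0035] J [-0.3011  0.3064  1.8745  0.      0.9691 -2.0025] F [ 0.3191  0.5571 -0.0748] M [ 0.0957 -0.0128 -0.0333] g 0.005551344794369972 0.0
twist deg [-0.1445 -0.4607  0.0254]
to start [0.011  0.0041 0.0025]
```

{"fn": "apply_moves", "kwargs": {
  "fingers": [0, 0, 0, 0, 0, 0, 0, 0, 0, 0, 0, 0],
  "offset": [
    [0.011, 0.004, -0.025],
    [0, 0, -0.022],
    [0, 0, -0.012],
    [0, 0, -0.012],
    [0, 0, -0.012],
    [0, 0, -0.011],
    [0, 0, 0],
    [-0.0006, 0.005, 0],
    [-0.0006, 0.005, 0],
    [-0.0004, 0.003, 0],
    [-0.0003, 0.002, 0],
    [0, 0, 0]
  ],
  "twist": [
    [-0.1, -0.5, 0],
    [0, 0, 0],
    [0, 0, 0],
    [0, 0, 0],
    [0, 0, 0],
    [0, 0, 0],
    [0, 0, 0],
    [0, 0, 0],
    [0, 0, 0],
    [0, 0, 0],
    [0, 0, 0],
    [0, 0, 0]
  ]
}}

```text
t: 29.5
tool_pos: [0.5544, -0.1063, 0.104]
ee_rot: [-0.218, 3.127, -0.015]
contact_force: [1.6, -19.1, -8.0]
grip_width: 0.002
grip_force: 9.5
```

```bash
python3 - <<'E'
from h import *
loc()
E
```

```text
t 29.5 lid-frame tool [ 0.0032 -0.0881  0.104 ] F lid [ -0.8882 -19.1066  -7.9735] J [-0.2636  0.4593  1.8954 -0.0099  0.7772 -1.9664] g 0.0024286548614389394 tilt [ 0.0075 -0.0092 -0.9999]
```

{"fn": "apply_moves", "kwargs": {
  "fingers": [0, 0, 0],
  "offset": [
    [-0.0003, 0.002, 0],
    [-0.0003, 0.002, 0],
    [0, 0, 0]
  ],
  "twist": [
    [0, 0, 0],
    [0, 0, 0],
    [0, 0, 0]
  ]
}}

```text
t: 29.88
tool_pos: [0.5543, -0.1057, 0.1041]
ee_rot: [-0.221, 3.126, -0.025]
contact_force: [1.1, -30.5, -11.1]
grip_width: -0.002
grip_force: 14.9
```

```bash
python3 - <<'E'
from h import *
loc()
E
```

```text
t 29.875 lid-frame tool [ 0.0032 -0.0874  0.1041] F lid [ -2.8976 -30.4087 -11.1296] J [-0.2602  0.4579  1.8975 -0.0174  0.7735 -1.9598] g -0.0021678298055370047 tilt [ 0.0093 -0.0151 -0.9998]
```

Rigid stop. I'll retreat clear and take a final look.

{"fn": "apply_moves", "kwargs": {
  "fingers": [0, 0, 0, 0, 0, 0, 0, 0, 0, 0],
  "offset": [
    [0.002, -0.013, 0],
    [0.002, -0.013, 0],
    [0, 0, 0.04],
    [0, 0, 0.05],
    [0, 0, 0.05],
    [-0.04, -0.03, 0.03],
    [-0.04, -0.03, 0.03],
    [-0.03, -0.05, 0],
    [-0.03, -0.05, 0],
    [0, 0, 0]
  ],
  "twist": [
    [0, 0, 0],
    [0, 0, 0],
    [0, 0, 0],
    [0, 0, 0],
    [0, 0, 0],
    [0, 0, 0],
    [0, 0, 0],
    [0, 0, 0],
    [0, 0, 0],
    [0, 0, 0]
  ]
}}

```text
t: 31.12
tool_pos: [0.4158, -0.2858, 0.3046]
ee_rot: [-0.203, 3.129, -0.001]
contact_force: [0.3, -0.0, -0.3]
grip_width: -0.005
grip_force: 0.0
```

```bash
python3 - <<'E'
from h import *
import cv2
o=[]
for N,x,y,w,h in(("scene",280,160,110,110),("top",255,150,110,110)):
    im=optics.get_image(N)[:,:,::-1]; cv2.imwrite(f"pics/fin_{N}.png",im); o.append(cv2.resize(cv2.convertScaleAbs(im[y:y+h,x:x+w],alpha=1.4),(400,400),interpolation=cv2.INTER_CUBIC))
cv2.imwrite("pics/g6.png",np.hstack(o))
E
```

```text
(no output)
```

View pics/g6.png

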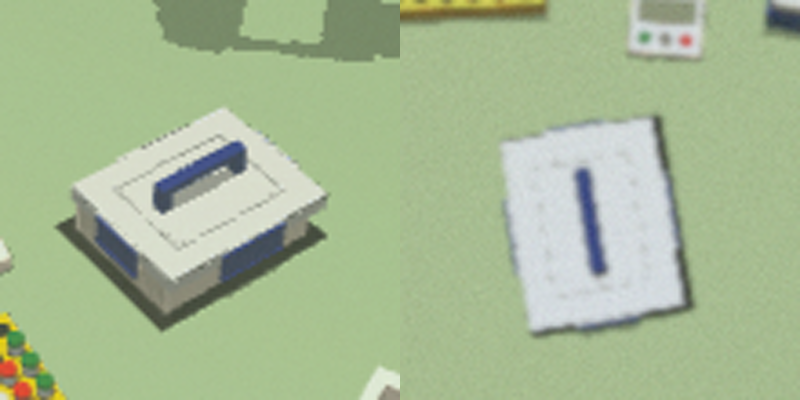

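The final view shows the lid seated, with the handle at (200,175) in the scene crop. The left and back clips lie flat on the box sides, and only thin slivers show from above. All four clips met a firm stop when pushed, so I'm handing in.

```bash
python3 -c "
from workcell import env
print(env.finish_job())"
```

```text
the job is handed in; nothing more can be done
None
```

The blue-capped flask lies flat in the box, the lid is on, and all four clips are pushed down to their stops; I handed the job in at about 31 s, with no verdict returned, and two contacts may count against it: about 13 N on the gripper while setting the flask down (under the 40 N limit), and 42 N at the fingertips on the left clip.

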